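Snap a slip-trailing nozzle onto its bottle and tug-test it

ROBOT

A 7-joint arm with a two-finger parallel gripper is mounted at the origin on a cart in front of the work surface, level with it; the furniture and walls round the work are solid. World frame = base frame: x ahead of the robot, y to its left, z up, the work surface at z = 0. Lengths are in mm, angles in rad, forces in N, time in s.
With the tool pointing down it reaches from about 400 to 850 mm from the base axis. Payload 4.4 kg.
Tool frame: the origin (TCP) lies between the finger pads; the fingertips stand 14 mm ahead of it and the grasp point (between the pads) lies 5 mm behind it; z points along the fingers, y is the line along which they close (so a half turn about z gives the same grasp; the last joint's range is limited). The gripper opens to 94 mm and grips with 3 to 60 N. Pads are 16 mm wide; open, the fingers measure 119 mm over their backs; the gripper's body (75 mm by 177 mm) begins 78 mm behind the grasp point.
Start: joints at [-1.327, 0.628, 0.038, 1.517, -0.027, 0.996, -0.02], TCP at [198.14, 619.079, 219.478] pointing down, gripper open.
Joint ranges: [-3.06, 3.06], [-0.37, 2.12], [-1.25, 1.32], [0.18, 2.47], [-1.1, 4.24], [0.23, 1.98], [-2.94, 2.94]. Speed limits (rad/s): [2.57, 2.57, 3.14, 3.14, 3.14, 3.14, 3.14].

INTERFACE

Orientations are given as a 3x3 rotation matrix whose columns are the frame's x, y, z axes.
In Python, from bench import state, imaging, bot gives the robot as it stands. The module is installed in compiled form; this text tells all that it offers.
- The arm moves only by the shell command python3 -m pendant 'ROWS' [FORCE]. ROWS is JSON, a list of rows, each an object with "delta_pos": the shift along the world's x, y, z in mm, a list of three; "rotation": the turn, a rotation vector about the world's x, y, z in rad, a list of three; "jaw": the opening, from -1 (shut) to 1 (fully open). A call has 1 to 12 rows; each row is the pose to reach, as a shift and turn from the pose commanded when the call began; what a row does not reach only later rows make up. A row lasts 1/8 s, in which the tool goes at most 62.5 mm and 10.7 degrees, less where a joint would pass 70% of its speed; a pose out of reach is approached as far as the arm can. A call with a gripper value outside its range is refused whole. The fingers move at their own pace and stop on an object; FORCE is the grip in N (left out, the last holds). Time passes only in rows, so rows that repeat a pose let the fingers close. It gives the time, the measured TCP pose, the force, the opening and the grip force at its end, in the units of the state.
- state(): the state, without advancing time (a new reading comes with each control period).
- imaging.snapshot(name): name is "scene" or "top" or "wrist"; returns the picture (400x640x3 uint8, blue, green, red); there is no depth.
- imaging.get_calibration(name): a dict with "intrinsics" (3x3 intrinsics, pixels), "dist_coeffs" ([k1, k2, p1, p2, k3] as OpenCV has them; the pictures are not rectified), "R" (3x3) and "t" (3): a world point X has camera coordinates R X + t; the wrist camera has in their place "mount" (4x4, takes a point from camera to tool coordinates, whose origin is the TCP and whose axes are the flange's). Camera axes: x right, y down, z forward; pixel columns grow to the right and rows downward; lengths in mm; the calibration is good to about 2 mm. A picture is of the moment at which its call begins: read the wrist's pose just before it. get_calibration takes no time and is no camera call.
- bot.finish_job(): hands the job in; it is judged then, once.
The state is a dict: "clock": time; "joint_positions": joint angles; "joint_velocities": joint speeds; "effort": joint torques, N m; "position": TCP position; "tcp_rot": TCP orientation; "wrist_force": force on the tool from outside, world axes, zero at the start; "moment": the same for the moment, N m; "gripper_width": opening from 0.0 (shut) to 1.0 (fully open); "finger_force": force on a finger pad.
Only numpy, scipy, OpenCV 4.12 (cv2) and the standard library are available. Lean on these libraries where they do the work, as an engineer would, in place of code of your own. Each camera call takes 0.05 s, during which the arm holds its last target. There are 200 camera calls.

TASK

Take the blue nozzle from the rack and press it straight down into the collar of the slip bottle until it clicks fully home, flange flush on the rubber rim, pressing firmly but with less than 30 N. Then prove that the catch holds before anyone squeezes the bottle: pull straight up on the nozzle with slowly rising force to about 14 N, never over 20 N, hold that pull for at least half a second, ease off and let go with the nozzle still home. Leave the other two nozzles in the rack and the striped cup where it stands.

Things in the scene. Friction and masses are not known exactly. Their poses are not given: they have to be found in the camera images.
- blue_nozzle: blue nozzle, 100 mm long, about 60 g: the one to fit. Origin at the centre of its flange's underside, the face that seats on the rim; z up its axis to the tip. Below: brass spigot 18 mm thick, 32 mm long, with a tapered nose and a barb. Above: flange 35 mm wide, 4 mm thick; round grip; cone; brass tip ending at z = 68 mm. In the rack its spigot is in a hole, its flange on the rack's top.
- blue_grip (a point): point on the blue nozzle's axis, 25 mm above its origin, where to hold it from above: middle of the ribbed round grip, 20 mm in diameter, which runs from 4 to 34 mm above the origin.
- yellow_nozzle: yellow nozzle, same size and build as the blue one; origin at the centre of its flange's underside, z up its axis. Stands in the rack and stays there.
- red_nozzle: red nozzle, same size and build as the blue one; origin at the centre of its flange's underside, z up its axis. Stands in the rack and stays there.
- nozzle_rack: pale wooden block, 64 mm along its x, 186 mm along its y, 42 mm high, fixed to the bench; origin at the centre of its underside, z up. The three nozzles stand in a row along its y, 62 mm apart, in any colour order, the middle one over the origin; there is room for the fingers on its x sides.
- slip_bottle: white slip bottle, 56 mm in diameter, held by a steel band in a wooden filling stand (base 112 x 100 mm, screwed to the bench: it cannot move); origin on the bottle's axis at bench level, z up. On top is a grey collar, 32 mm across, 38 mm at its rim.
- mouth (a point): centre of the collar's rim, on the bottle's axis, 134 mm above the bench; z up. The bore under it is 21 mm wide and 35 mm deep, its mouth flares to 27 mm over the top 5 mm. The blue nozzle is home when its origin is here (flange flush on the rim).
- spring_clip: sprung steel clip round the collar (origin on the axis, 14 mm below the rim); its four pawls reach into the bore and click behind the barb. The push peaks at 5 to 16 N. The band is pinched on at no exact height, so the clicked nozzle has 1 to 6 mm of free play upwards, different each time, then stops hard (10 to 20 N for each mm that an arm is driven on). Not clicked, it slides out at a few N.
- seal_ring: black rubber sealing washer that forms the collar's rim, 38 mm across, hole 27 mm; origin at the centre of its underside, 2.5 mm below the rim.
- swirl_cup: loose striped round cup, 126 mm across, 96 mm high; origin at the centre of its foot, z up. Stays where it is.

How it is judged (in metres and radians):
On the way, in this order (a step that is already met when the one before it is completed fails the run):
1. the blue nozzle has clicked home: its flange is within 2 mm of the rim, centred and upright, and it is not being pulled (less than 8 N on the spring clip) (z of blue_nozzle in the frame of mouth between -0.002 and 0.0022 m and horizontal distance between blue_nozzle and mouth below 0.003 m and angle between blue_nozzle's own z axis and vertical below 0.08 rad and contact force between blue_nozzle and spring_clip below 8 N), for 0.2 s.
2. the nozzle is pulled up against the spring clip with at least 10 N for 0.5 s, and stays caught (flange less than 8 mm above the rim) (z of blue_nozzle in the frame of mouth between -0.002 and 0.008 m and horizontal distance between blue_nozzle and mouth below 0.003 m and angle between blue_nozzle's own z axis and vertical below 0.08 rad and contact force between blue_nozzle and spring_clip above 10 N), for 0.5 s.
At the end, for the whole second after the job is handed in: The blue nozzle sits home in the collar: flange within 2.2 mm of the rim, within 3 mm of the axis, within 0.08 rad of upright, at rest and no longer pulled; the yellow and red nozzles are within 10 mm and the striped cup within 20 mm of where they stood (all of step 1 and linear speed of blue_nozzle below 0.01 m/s and distance of each of yellow_nozzle, red_nozzle from where it was at the start of the episode below 0.01 m and distance of swirl_cup from where it was at the start of the episode below 0.02 m); the robot touches nothing.
It fails at once if the nozzle is pulled with more than about 20 N (the contact forces on the four pawls add up to over 23 N) (contact force between blue_nozzle and spring_clip above 23 N).
It fails at once if the nozzle is pressed onto the rubber rim with more than 30 N (contact force between blue_nozzle and seal_ring above 30 N).
It fails at once if the yellow or the red nozzle is lifted or knocked (moved 20 mm) (distance of any of yellow_nozzle, red_nozzle from where it was at the start of the episode above 0.02 m).
It fails at once if the striped cup is pushed (20 mm) or tipped (distance of swirl_cup from where it was at the start of the episode above 0.02 m or angle between swirl_cup's own z axis and vertical above 0.3 rad).
It also fails if it takes over 54 s, if anything falls off the work surface, if the arm or the gripper's body presses on something with over 40 N, if the wrist force passes 120 N, or if a joint passes its speed limit or range.

## Working session

There is one attempt and no reset: what is moved stays moved. The work goes in short steps, Python scripts to look and compute and a shell command to move; the robot and the scene stay as the last step left them, time stands still between calls to the robot, and variables do not carry over. Pictures are saved under pics/ and viewed, at most 10 in all, crops included, and the job is handed in when it is done.

```bash
mkdir -p pics; python3 - <<'E'
from bench import state, imaging, bot
import cv2, numpy as np
np.set_printoptions(precision=3,suppress=True)
s=state(); print(s)
for n in ("scene","top"):
    im=imaging.snapshot(n); cv2.imwrite(f"pics/{n}0.png",im)
    print(n,{k:np.array(v) for k,v in imaging.get_calibration(n).items()})
print(imaging.get_calibration("wrist"))
E
```

```text
{'clock': 0.0, 'joint_positions': array([-1.327,  0.629,  0.038,  1.518, -0.027,  0.996, -0.02 ]), 'joint_velocities': array([ 0.   , -0.   ,  0.   ,  0.001,  0.001,  0.001,  0.002]), 'effort': array([  0.001, -54.972,   1.144, -18.664,  -0.052,   0.023,   0.   ]), 'position': array([197.952, 618.461, 218.563]), 'tcp_rot': array([[-0.952,  0.305, -0.001],
       [ 0.305,  0.952, -0.002],
       [-0.   , -0.002, -1.   ]]), 'wrist_force': array([-0.035, -0.407,  1.377]), 'moment': array([-0.034,  0.008, -0.018]), 'finger_force': 0.0, 'gripper_width': 0.9997118205227176}
scene {'intrinsics': array([[414.441,   0.   , 312.705],
       [  0.   , 414.441, 196.45 ],
       [  0.   ,   0.   ,   1.   ]]), 'dist_coeffs': array([-0.004,  0.   ,  0.   ,  0.   ,  0.   ]), 'R': array([[-0.582, -0.813, -0.007],
       [-0.51 ,  0.372, -0.776],
       [ 0.634, -0.447, -0.631]]), 't': array([298.208, 333.093, 690.086])}
top {'intrinsics': array([[428.01 ,   0.   , 327.291],
       [  0.   , 428.01 , 198.846],
       [  0.   ,   0.   ,   1.   ]]), 'dist_coeffs': array([-0.044,  0.   ,  0.   ,  0.   ,  0.   ]), 'R': array([[-0.017, -1.   ,  0.   ],
       [-0.996,  0.017, -0.088],
       [ 0.088, -0.002, -0.996]]), 't': array([  42.999,  504.426, 1007.656])}
{'intrinsics': array([[320.822,   0.   , 319.174],
       [  0.   , 320.822, 199.043],
       [  0.   ,   0.   ,   1.   ]]), 'dist_coeffs': array([-0.041,  0.   ,  0.   ,  0.   ,  0.   ]), 'mount': array([[  -0.001,   -0.972,   -0.234,   67.509],
       [   1.   ,   -0.001,   -0.   ,   -0.292],
       [  -0.   ,   -0.234,    0.972, -165.668],
       [   0.   ,    0.   ,    0.   ,    1.   ]])}
```

View pics/scene0.png

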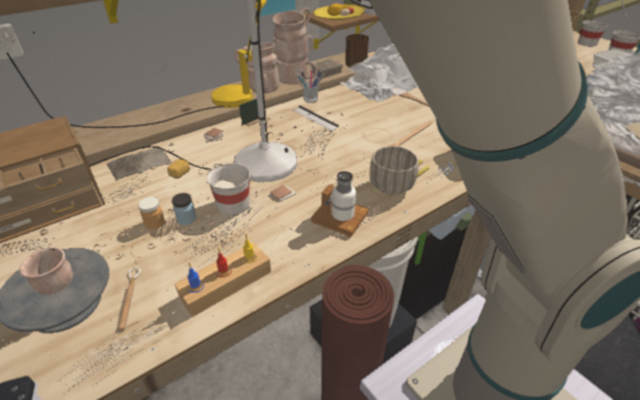

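View pics/top0.png

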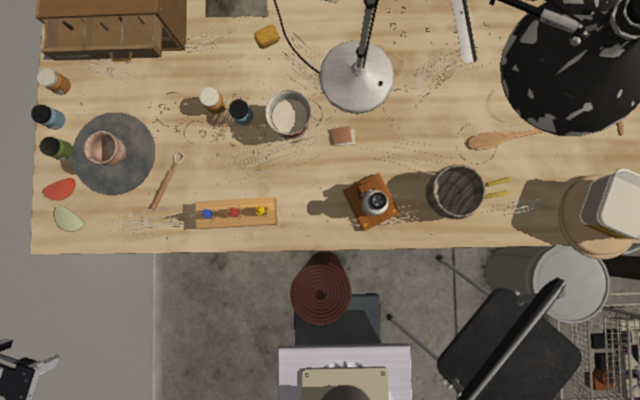

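The scene shows the nozzles in the rack: blue (194,275), red (222,262), yellow (249,248). The bottle collar is at (345,177) and the cup at (393,170). In the top view blue is at (207,214), red (234,212), yellow (262,211), the collar at (376,201) and the cup at (455,191).

```bash
cat > h.py <<'E'
from bench import state, imaging
import cv2, numpy as np
np.set_printoptions(precision=2,suppress=True)
def cam(n,s=None):
    c=imaging.get_calibration(n); K=np.array(c["intrinsics"]);d=np.array(c["dist_coeffs"])
    if n=="wrist":
        M=np.array(c["mount"]); T=np.eye(4);T[:3,:3]=s["tcp_rot"];T[:3,3]=s["position"]
        W=np.linalg.inv(T@M); return K,d,W[:3,:3],W[:3,3]
    return K,d,np.array(c["R"]),np.array(c["t"])
def ray(c,p):
    K,d,R,t=c; q=cv2.undistortPoints(np.array([[p]],float),K,d)[0,0]
    v=R.T@np.array([*q,1.]); return -R.T@t, v/np.linalg.norm(v)
def plane(c,p,z):
    o,v=ray(c,p); return o+v*(z-o[2])/v[2]
def tri(cs,ps):
    A=np.zeros((3,3));b=np.zeros(3);R=[ray(c,p) for c,p in zip(cs,ps)]
    for o,v in R: P=np.eye(3)-np.outer(v,v);A+=P;b+=P@o
    x=np.linalg.solve(A,b); return x,[np.linalg.norm((np.eye(3)-np.outer(v,v))@(x-o)) for o,v in R]
HS={"blue":((105,150,80),(125,255,255)),"yellow":((22,150,120),(34,255,255)),"red":((0,150,100),(6,255,255)),"red2":((172,150,100),(180,255,255))}
def blobs(im,col,roi,n=6):
    x0,y0,x1,y1=roi; h=cv2.cvtColor(im,cv2.COLOR_BGR2HSV)[y0:y1,x0:x1]
    m=cv2.inRange(h,*HS[col])
    if col=="red": m|=cv2.inRange(h,*HS["red2"])
    k,_,st,ce=cv2.connectedComponentsWithStats(m)
    return [(st[i,4],ce[i]+[x0,y0],st[i,:4]+[x0,y0,0,0]) for i in range(1,k) if st[i,4]>=n]
E
python3 - <<'E'
from h import *
T=cv2.imread("pics/top0.png");S=cv2.imread("pics/scene0.png");ct,cs=cam("top"),cam("scene")
for c in("blue","red","yellow"):
    a=max(blobs(T,c,(190,195,285,230)),key=lambda b:b[0]);b=max(blobs(S,c,(170,225,280,310)),key=lambda b:b[0])
    print(c,a,b,*tri([ct,cs],[a[1],b[1]]),plane(ct,a[1],62))
print("mouth",*tri([ct,cs],[(376,201),(345,177)]),plane(ct,(376,201),134),plane(cs,(345,177),134))
print("cup",plane(ct,(455,191),90))
a=cv2.resize(T[160:240,330:490],None,fx=5,fy=5,interpolation=2)
cv2.imwrite("pics/crop1.png",a)
b=cv2.resize(S[150:240,300:420],None,fx=5,fy=5,interpolation=2);cv2.imwrite("pics/crop2.png",b)
E
```

```text
blue (np.int32(24), array([208.12, 213.08]), array([205, 211,   6,   6])) (np.int32(52), array([193.46, 275.94]), array([190, 270,   9,  13])) [473.94 311.18  66.27] [np.float64(1.8965729571861845), np.float64(1.8965729571861998)] [473.28 310.62  62.  ]
red (np.int32(52), array([233.54, 211.85]), array([229, 208,   9,   8])) (np.int32(127), array([221.74, 263.46]), array([217, 254,  11,  18])) [475.43 251.98  62.28] [np.float64(0.5584171339751268), np.float64(0.5584171339751458)] [475.17 251.54  62.  ]
yellow (np.int32(61), array([260.3 , 210.21]), array([256, 206,   9,   9])) (np.int32(132), array([248.24, 249.38]), array([244, 240,  10,  19])) [478.09 189.79  62.75] [np.float64(0.44525117735104724), np.float64(0.4452511773509958)] [477.9  189.53  62.  ]
mouth [487.75 -71.68 131.59] [np.float64(1.927564438038095), np.float64(1.9275644380380714)] [488.76 -69.9  134.  ] [484.13 -71.1  134.  ]
cup [ 511.91 -254.55   90.  ]
```

View pics/crop1.png

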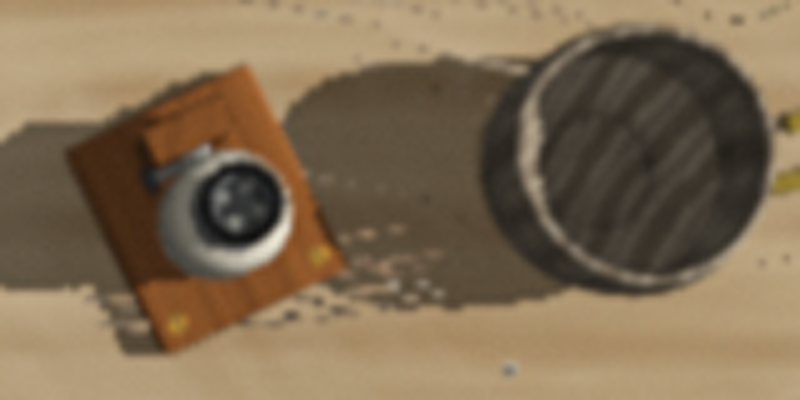

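The collar rim centre is at about (239,203) in the crop, which is top pixel (377.5,200.4). Next I move above the blue nozzle, turning the fingers to close along the rack's x.

```bash
python3 -m pendant '[{"delta_pos":[28,-30,-4],"rotation":[0,0,-0.12],"jaw":1},{"delta_pos":[56,-61,-8],"rotation":[0,0,-0.245],"jaw":1},{"delta_pos":[83,-92,-12],"rotation":[0,0,-0.37],"jaw":1},{"delta_pos":[110,-122,-16],"rotation":[0,0,-0.49],"jaw":1},{"delta_pos":[138,-153,-20],"rotation":[0,0,-0.61],"jaw":1},{"delta_pos":[165,-184,-24],"rotation":[0,0,-0.735],"jaw":1},{"delta_pos":[193,-214,-28],"rotation":[0,0,-0.86],"jaw":1},{"delta_pos":[220,-245,-32],"rotation":[0,0,-0.98],"jaw":1},{"delta_pos":[248,-275,-36],"rotation":[0,0,-1.1],"jaw":1},{"delta_pos":[275.5,-306,-40],"rotation":[0,0,-1.225],"jaw":1},{"delta_pos":[275.5,-306,-40],"rotation":[0,0,-1.225],"jaw":1},{"delta_pos":[275.5,-306,-40],"rotation":[0,0,-1.225],"jaw":1}]' 20
python3 - <<'E'
from h import *
s=state();im=imaging.snapshot("wrist");cv2.imwrite("pics/w1.png",im);np.save("w1.npy",[s["position"]]);np.save("w1r.npy",s["tcp_rot"])
c=cam("wrist",s)
for col in("blue","red","yellow"):
    for b in blobs(im,col,(0,0,640,400),80): print(col,b,plane(c,b[1],62))
E
```

```text
clock: 1.6
position: [472.9, 313.6, 179.1]
tcp_rot: [[-0.037, 0.999, -0.001], [0.999, 0.037, 0.0], [0.0, -0.001, -1.0]]
wrist_force: [0.9, -0.2, 0.3]
gripper_width: 1.003
finger_force: 0.0
blue (np.int32(455), array([318.56, 197.93]), array([308, 185,  22,  27])) [472.02 313.85  62.  ]
red (np.int32(557), array([318.96, 262.  ]), array([308, 247,  23,  31])) [474.68 251.15  62.  ]
yellow (np.int32(149), array([319.46, 331.74]), array([310, 327,  20,  13])) [477.99 174.4   62.  ]
```

View pics/w1.png

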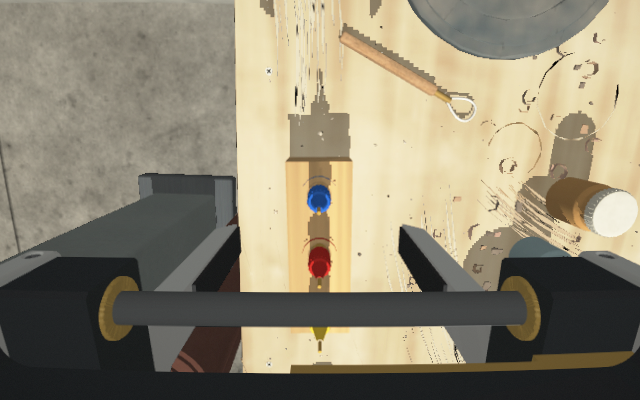

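The wrist view shows the blue grip at (319,198) with its tip at (319,213), both putting the nozzle at about (472.2,313.7). The tool is already over it, so I descend and close.

```bash
python3 -m pendant '[{"delta_pos":[-0.5,0,-25],"rotation":[0,0,0],"jaw":1},{"delta_pos":[-0.5,0,-55],"rotation":[0,0,0],"jaw":1},{"delta_pos":[-0.5,0,-85],"rotation":[0,0,0],"jaw":1},{"delta_pos":[-0.5,0,-105],"rotation":[0,0,0],"jaw":1},{"delta_pos":[-0.5,0,-116],"rotation":[0,0,0],"jaw":1},{"delta_pos":[-0.5,0,-116],"rotation":[0,0,0],"jaw":0},{"delta_pos":[-0.5,0,-116],"rotation":[0,0,0],"jaw":-0.4},{"delta_pos":[-0.5,0,-116],"rotation":[0,0,0],"jaw":-1},{"delta_pos":[-0.5,0,-116],"rotation":[0,0,0],"jaw":-1},{"delta_pos":[-0.5,0,-116],"rotation":[0,0,0],"jaw":-1},{"delta_pos":[-0.5,0,-116],"rotation":[0,0,0],"jaw":-1},{"delta_pos":[-0.5,0,-116],"rotation":[0,0,0],"jaw":-1}]' 50
```

```text
clock: 3.15
position: [473.1, 313.1, 63.5]
tcp_rot: [[-0.036, 0.999, -0.0], [0.999, 0.036, 0.0], [0.0, -0.0, -1.0]]
wrist_force: [-0.1, 0.3, 0.1]
gripper_width: 0.293
finger_force: 0.0
```

```bash
python3 -m pendant '[{"delta_pos":[0,0,0],"rotation":[0,0,0],"jaw":-1},{"delta_pos":[0,0,0],"rotation":[0,0,0],"jaw":-1},{"delta_pos":[0,0,0],"rotation":[0,0,0],"jaw":-1},{"delta_pos":[0,0,0],"rotation":[0,0,0],"jaw":-1},{"delta_pos":[0,0,0],"rotation":[0,0,0],"jaw":-1}]'
```

```text
clock: 3.78
position: [473.1, 313.0, 63.4]
tcp_rot: [[-0.036, 0.999, -0.0], [0.999, 0.036, -0.0], [-0.0, -0.0, -1.0]]
wrist_force: [0.5, 0.3, 0.3]
gripper_width: 0.2
finger_force: 50.0
```

```bash
python3 -m pendant '[{"delta_pos":[0,0,8],"rotation":[0,0,0],"jaw":-1},{"delta_pos":[0,0,28],"rotation":[0,0,0],"jaw":-1},{"delta_pos":[0,0,60],"rotation":[0,0,0],"jaw":-1},{"delta_pos":[0,0,95],"rotation":[0,0,0],"jaw":-1},{"delta_pos":[0,0,130],"rotation":[0,0,0],"jaw":-1},{"delta_pos":[0,-10,152],"rotation":[0,0,0],"jaw":-1},{"delta_pos":[1,-35,152],"rotation":[0,0,0],"jaw":-1},{"delta_pos":[3,-70,152],"rotation":[0,0,0],"jaw":-1},{"delta_pos":[5,-110,152],"rotation":[0,0,0],"jaw":-1},{"delta_pos":[7,-150,152],"rotation":[0,0,0],"jaw":-1},{"delta_pos":[8,-190,152],"rotation":[0,0,0],"jaw":-1},{"delta_pos":[9,-230,152],"rotation":[0,0,0],"jaw":-1}]'; python3 -m pendant '[{"delta_pos":[1,-40,0],"rotation":[0,0,0],"jaw":-1},{"delta_pos":[2,-80,0],"rotation":[0,0,0],"jaw":-1},{"delta_pos":[3,-120,0],"rotation":[0,0,0],"jaw":-1},{"delta_pos":[4,-155,0],"rotation":[0,0,0],"jaw":-1},{"delta_pos":[5,-180,0],"rotation":[0,0,0],"jaw":-1},{"delta_pos":[6,-193,0],"rotation":[0,0,0],"jaw":-1},{"delta_pos":[6,-193,0],"rotation":[0,0,0],"jaw":-1},{"delta_pos":[6,-193,0],"rotation":[0,0,0],"jaw":-1}]'
python3 - <<'E'
from h import *
s=state();im=imaging.snapshot("wrist");cv2.imwrite("pics/w2.png",im);np.savez("w2.npz",**s)
t=imaging.snapshot("top");cv2.imwrite("pics/top2.png",t)
print(s["position"],s["wrist_force"],s["finger_force"])
E
```

```text
clock: 5.28
position: [482.1, 81.8, 216.1]
tcp_rot: [[-0.036, 0.999, 0.001], [0.999, 0.036, 0.0], [0.0, 0.001, -1.0]]
wrist_force: [-0.3, -0.4, -0.6]
gripper_width: 0.199
finger_force: 50.0
clock: 6.28
position: [488.1, -108.6, 215.4]
tcp_rot: [[-0.037, 0.999, -0.0], [0.999, 0.037, 0.001], [0.001, -0.0, -1.0]]
wrist_force: [-0.3, 1.2, -0.5]
gripper_width: 0.2
finger_force: 50.0
[ 488.14 -108.58  215.44] [-0.33  1.18 -0.53] 49.99985933303833
```

View pics/w2.png

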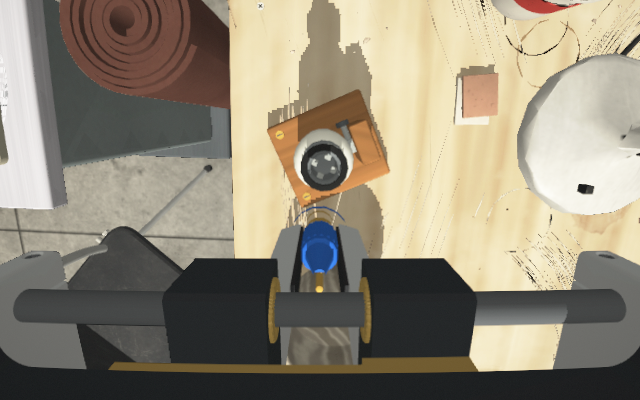

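The wrist view shows the black rim ring centred near (324,166) and the blue nozzle held at (320,245). I'll fit the ring now.

```bash
python3 - <<'E'
from h import *
im=cv2.imread("pics/w2.png");s=dict(np.load("w2.npz"));c=cam("wrist",s)
def ring(im,roi,th):
    x0,y0,x1,y1=roi; g=cv2.cvtColor(im,cv2.COLOR_BGR2GRAY)[y0:y1,x0:x1]
    m=(g<th).astype(np.uint8); k=max(cv2.findContours(m,cv2.RETR_EXTERNAL,cv2.CHAIN_APPROX_NONE)[0],key=cv2.contourArea)
    e=cv2.fitEllipse(cv2.convexHull(k)); return np.array(e[0])+[x0,y0],e[1]
for th in(50,70,90):
    p,a=ring(im,(292,132,356,198),th); print(th,p,a,plane(c,p,134))
t=cv2.imread("pics/top0.png"); 
for th in(45,60):
    p,a=ring(t,(366,190,390,212),th); print("top",p,a,plane(cam("top"),p,134))
for b in blobs(im,"blue",(290,200,350,275),50): print(b, plane(c,b[1],215+0))
E
```

```text
50 [323.42 166.31] (44.78506851196289, 45.89896774291992) [490.   -74.56 134.  ]
70 [323.58 166.74] (45.97764587402344, 46.72259521484375) [490.14 -74.89 134.  ]
90 [323.57 166.44] (46.35063552856445, 47.96403121948242) [490.12 -74.66 134.  ]
top [377.17 200.57] (14.954092025756836, 16.625492095947266) [489.64 -72.43 134.  ]
top [376.99 200.58] (15.36754035949707, 17.90906524658203) [489.62 -72.06 134.  ]
(np.int32(1565), array([319.2 , 247.02]), array([301, 221,  37,  52])) [ 488.05 -108.55  215.  ]
```

Wrist fit gives the mouth at about (490.1,-74.7); I'll align over it with the nose just above the rim.

```bash
python3 -m pendant '[{"delta_pos":[1,10,0],"rotation":[0,0,0],"jaw":-1},{"delta_pos":[2,26,0],"rotation":[0,0,0],"jaw":-1},{"delta_pos":[2,33.8,0],"rotation":[0,0,0],"jaw":-1},{"delta_pos":[2,33.8,-10],"rotation":[0,0,0],"jaw":-1},{"delta_pos":[2,33.8,-20],"rotation":[0,0,0],"jaw":-1},{"delta_pos":[2,33.8,-23],"rotation":[0,0,0],"jaw":-1},{"delta_pos":[2,33.8,-23],"rotation":[0,0,0],"jaw":-1},{"delta_pos":[2,33.8,-23],"rotation":[0,0,0],"jaw":-1}]' 58
python3 - <<'E'
from h import *
im=imaging.snapshot("scene");t=imaging.snapshot("top");w=imaging.snapshot("wrist")
f=lambda a:cv2.resize(a,(400,300),interpolation=2)
cv2.imwrite("pics/c3.png",np.hstack([f(im[130:220,285:405]),f(w[100:280,200:440])]))
E
```

```text
clock: 7.38
position: [490.3, -76.4, 192.6]
tcp_rot: [[-0.035, 0.999, 0.0], [0.999, 0.035, -0.0], [-0.0, 0.0, -1.0]]
wrist_force: [-0.5, -0.2, -0.1]
gripper_width: 0.203
finger_force: 58.0
```

View pics/c3.png

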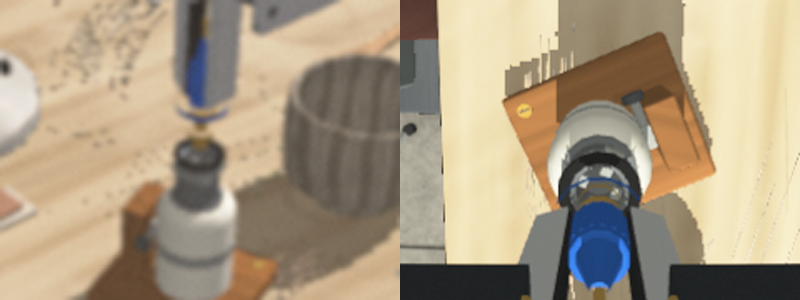

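The spigot nose stands just over the mouth in both views: scene crop (203,135) above (200,155). TCP y is 1.5 mm short, so I nudge it and descend in stages while watching the force.

```bash
python3 -m pendant '[{"delta_pos":[-0.2,1.5,0],"rotation":[0,0,0],"jaw":-1},{"delta_pos":[-0.2,1.5,-3],"rotation":[0,0,0],"jaw":-1},{"delta_pos":[-0.2,1.5,-7],"rotation":[0,0,0],"jaw":-1},{"delta_pos":[-0.2,1.5,-11],"rotation":[0,0,0],"jaw":-1},{"delta_pos":[-0.2,1.5,-14],"rotation":[0,0,0],"jaw":-1},{"delta_pos":[-0.2,1.5,-14],"rotation":[0,0,0],"jaw":-1}]'
```

```text
clock: 8.28
position: [489.8, -74.7, 178.2]
tcp_rot: [[-0.036, 0.999, -0.0], [0.999, 0.036, 0.0], [0.0, -0.0, -1.0]]
wrist_force: [0.7, -1.0, 0.4]
gripper_width: 0.202
finger_force: 58.0
```

```bash
python3 -m pendant '[{"delta_pos":[0,0,-2],"rotation":[0,0,0],"jaw":-1},{"delta_pos":[0,0,-4],"rotation":[0,0,0],"jaw":-1},{"delta_pos":[0,0,-6],"rotation":[0,0,0],"jaw":-1},{"delta_pos":[0,0,-8],"rotation":[0,0,0],"jaw":-1},{"delta_pos":[0,0,-8],"rotation":[0,0,0],"jaw":-1}]'; python3 -m pendant '[{"delta_pos":[0,0,-2],"rotation":[0,0,0],"jaw":-1},{"delta_pos":[0,0,-4],"rotation":[0,0,0],"jaw":-1},{"delta_pos":[0,0,-6],"rotation":[0,0,0],"jaw":-1},{"delta_pos":[0,0,-6],"rotation":[0,0,0],"jaw":-1}]'
```

```text
clock: 8.9
position: [490.5, -75.0, 170.6]
tcp_rot: [[-0.036, 0.999, 0.001], [0.999, 0.036, -0.0], [-0.001, 0.001, -1.0]]
wrist_force: [0.2, -2.4, 2.3]
gripper_width: 0.203
finger_force: 58.0
clock: 9.4
position: [490.3, -75.1, 164.4]
tcp_rot: [[-0.036, 0.999, 0.001], [0.999, 0.036, -0.001], [-0.001, 0.001, -1.0]]
wrist_force: [1.9, -2.4, 0.2]
gripper_width: 0.202
finger_force: 58.0
```

```bash
python3 -m pendant '[{"delta_pos":[0.1,-0.2,-1.5],"rotation":[0,0,0],"jaw":-1},{"delta_pos":[0.1,-0.2,-3],"rotation":[0,0,0],"jaw":-1},{"delta_pos":[0.1,-0.2,-3],"rotation":[0,0,0],"jaw":-1}]';python3 -m pendant '[{"delta_pos":[0,0,-1],"rotation":[0,0,0],"jaw":-1},{"delta_pos":[0,0,-2],"rotation":[0,0,0],"jaw":-1},{"delta_pos":[0,0,-2],"rotation":[0,0,0],"jaw":-1}]'
```

```text
clock: 9.78
position: [490.3, -75.0, 161.4]
tcp_rot: [[-0.036, 0.999, 0.001], [0.999, 0.036, -0.0], [-0.0, 0.001, -1.0]]
wrist_force: [2.2, -3.7, 0.6]
gripper_width: 0.203
finger_force: 58.0
clock: 10.15
position: [490.1, -75.0, 159.1]
tcp_rot: [[-0.036, 0.999, 0.0], [0.999, 0.036, -0.0], [-0.0, 0.0, -1.0]]
wrist_force: [3.0, -4.3, -1.5]
gripper_width: 0.204
finger_force: 58.0
```

```bash
python3 -m pendant '[{"delta_pos":[0.2,-0.3,-0.5],"rotation":[0,0,0],"jaw":-1},{"delta_pos":[0.2,-0.3,-1],"rotation":[0,0,0],"jaw":-1},{"delta_pos":[0.2,-0.3,-1],"rotation":[0,0,0],"jaw":-1}]';python3 -m pendant '[{"delta_pos":[0,0,-0.5],"rotation":[0,0,0],"jaw":-1},{"delta_pos":[0,0,-1],"rotation":[0,0,0],"jaw":-1},{"delta_pos":[0,0,-1],"rotation":[0,0,0],"jaw":-1}]';python3 -m pendant '[{"delta_pos":[0,0,-0.5],"rotation":[0,0,0],"jaw":-1},{"delta_pos":[0,0,-1],"rotation":[0,0,0],"jaw":-1},{"delta_pos":[0,0,-1],"rotation":[0,0,0],"jaw":-1}]'
```

```text
clock: 10.52
position: [490.2, -75.0, 158.5]
tcp_rot: [[-0.036, 0.999, -0.0], [0.999, 0.036, 0.0], [0.0, -0.0, -1.0]]
wrist_force: [2.4, -3.2, 0.7]
gripper_width: 0.199
finger_force: 58.0
clock: 10.9
position: [490.2, -75.0, 157.4]
tcp_rot: [[-0.036, 0.999, -0.0], [0.999, 0.036, 0.0], [0.0, -0.0, -1.0]]
wrist_force: [1.8, -3.6, 1.5]
gripper_width: 0.202
finger_force: 58.0
clock: 11.28
position: [490.2, -75.1, 156.4]
tcp_rot: [[-0.036, 0.999, -0.0], [0.999, 0.036, 0.0], [0.0, -0.0, -1.0]]
wrist_force: [1.7, -2.6, 1.4]
gripper_width: 0.199
finger_force: 58.0
```

```bash
python3 -m pendant '[{"delta_pos":[0,0,-0.4],"rotation":[0,0,0],"jaw":-1},{"delta_pos":[0,0,-0.8],"rotation":[0,0,0],"jaw":-1},{"delta_pos":[0,0,-0.8],"rotation":[0,0,0],"jaw":-1}]';python3 -m pendant '[{"delta_pos":[0,0,-0.3],"rotation":[0,0,0],"jaw":-1},{"delta_pos":[0,0,-0.6],"rotation":[0,0,0],"jaw":-1},{"delta_pos":[0,0,-0.6],"rotation":[0,0,0],"jaw":-1}]'
```

```text
clock: 11.65
position: [490.2, -75.1, 155.6]
tcp_rot: [[-0.036, 0.999, -0.0], [0.999, 0.036, 0.0], [0.0, -0.0, -1.0]]
wrist_force: [1.2, -3.4, 0.7]
gripper_width: 0.201
finger_force: 58.0
clock: 12.02
position: [490.2, -75.1, 155.4]
tcp_rot: [[-0.036, 0.999, 0.0], [0.999, 0.036, 0.0], [0.0, 0.0, -1.0]]
wrist_force: [0.6, -3.1, 7.2]
gripper_width: 0.207
finger_force: 58.0
```

```bash
python3 -m pendant '[{"delta_pos":[0,0,-0.2],"rotation":[0,0,0],"jaw":-1},{"delta_pos":[0,0,-0.5],"rotation":[0,0,0],"jaw":-1},{"delta_pos":[0,0,-0.5],"rotation":[0,0,0],"jaw":-1}]'
```

```text
clock: 12.4
position: [490.2, -75.2, 155.4]
tcp_rot: [[-0.036, 0.999, 0.0], [0.999, 0.036, 0.0], [0.0, 0.0, -1.0]]
wrist_force: [0.0, -4.0, 9.7]
gripper_width: 0.205
finger_force: 58.0
```

```bash
python3 -m pendant '[{"delta_pos":[0,0,-0.2],"rotation":[0,0,0],"jaw":-1},{"delta_pos":[0,0,-0.5],"rotation":[0,0,0],"jaw":-1},{"delta_pos":[0,0,-0.5],"rotation":[0,0,0],"jaw":-1}]';python3 -m pendant '[{"delta_pos":[0,0,-0.2],"rotation":[0,0,0],"jaw":-1},{"delta_pos":[0,0,-0.4],"rotation":[0,0,0],"jaw":-1},{"delta_pos":[0,0,-0.4],"rotation":[0,0,0],"jaw":-1}]'
```

```text
clock: 12.78
position: [490.2, -75.2, 155.3]
tcp_rot: [[-0.036, 0.999, 0.001], [0.999, 0.036, 0.001], [0.001, 0.001, -1.0]]
wrist_force: [-2.2, -2.1, 14.9]
gripper_width: 0.201
finger_force: 58.0
clock: 13.15
position: [490.2, -75.2, 155.3]
tcp_rot: [[-0.036, 0.999, 0.001], [0.999, 0.036, 0.001], [0.001, 0.001, -1.0]]
wrist_force: [-2.8, -2.5, 19.2]
gripper_width: 0.202
finger_force: 58.0
```

Firm stop at TCP z 155.3 with 19 N, the expected home height of 155.4. I'll ease off, hold for step 1 and look.

```bash
python3 -m pendant '[{"delta_pos":[0,0,0.8],"rotation":[0,0,0],"jaw":-1},{"delta_pos":[0,0,1.6],"rotation":[0,0,0],"jaw":-1},{"delta_pos":[0,0,1.6],"rotation":[0,0,0],"jaw":-1},{"delta_pos":[0,0,1.6],"rotation":[0,0,0],"jaw":-1},{"delta_pos":[0,0,1.6],"rotation":[0,0,0],"jaw":-1}]'
python3 - <<'E'
from h import *
im=imaging.snapshot("scene");w=imaging.snapshot("wrist")
f=lambda a:cv2.resize(a,(400,300),interpolation=2)
cv2.imwrite("pics/c4.png",np.hstack([f(im[130:220,285:405]),f(w[100:280,200:440])]))
E
```

```text
clock: 13.78
position: [490.2, -75.2, 155.4]
tcp_rot: [[-0.036, 0.999, -0.0], [0.999, 0.036, 0.0], [0.0, -0.0, -1.0]]
wrist_force: [0.4, -2.4, 6.0]
gripper_width: 0.203
finger_force: 58.0
```

View pics/c4.png

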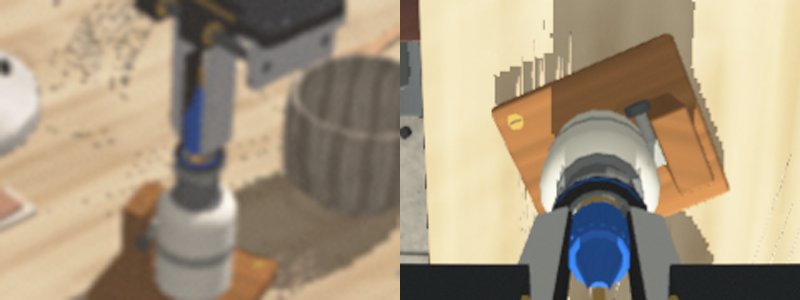

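The flange sits on the black rim, in the scene crop at (198,158), with no gap. Next comes the pull, raised slowly in small steps.

```bash
for i in 1; do python3 -m pendant '[{"delta_pos":[0,0,0.5],"rotation":[0,0,0],"jaw":-1},{"delta_pos":[0,0,1],"rotation":[0,0,0],"jaw":-1},{"delta_pos":[0,0,1],"rotation":[0,0,0],"jaw":-1}]'; done;  python3 -m pendant '[{"delta_pos":[0,0,0.25],"rotation":[0,0,0],"jaw":-1},{"delta_pos":[0,0,0.5],"rotation":[0,0,0],"jaw":-1},{"delta_pos":[0,0,0.5],"rotation":[0,0,0],"jaw":-1}]'
```

```text
clock: 14.25
position: [490.1, -75.0, 155.9]
tcp_rot: [[-0.036, 0.999, -0.001], [0.999, 0.036, -0.0], [-0.0, -0.001, -1.0]]
wrist_force: [2.3, -2.6, -2.9]
gripper_width: 0.205
finger_force: 58.0
clock: 14.62
position: [490.0, -75.1, 156.7]
tcp_rot: [[-0.036, 0.999, -0.0], [0.999, 0.036, 0.0], [0.0, -0.0, -1.0]]
wrist_force: [1.3, -3.4, -3.1]
gripper_width: 0.202
finger_force: 58.0
```

```bash
python3 -m pendant '[{"delta_pos":[0,0,0.25],"rotation":[0,0,0],"jaw":-1},{"delta_pos":[0,0,0.5],"rotation":[0,0,0],"jaw":-1},{"delta_pos":[0,0,0.5],"rotation":[0,0,0],"jaw":-1}]'
```

```text
clock: 15.0
position: [490.1, -75.1, 157.3]
tcp_rot: [[-0.036, 0.999, -0.0], [0.999, 0.036, 0.0], [0.0, -0.0, -1.0]]
wrist_force: [0.9, -2.8, -2.4]
gripper_width: 0.204
finger_force: 58.0
```

```bash
python3 -m pendant '[{"delta_pos":[0,0,0.25],"rotation":[0,0,0],"jaw":-1},{"delta_pos":[0,0,0.5],"rotation":[0,0,0],"jaw":-1},{"delta_pos":[0,0,0.5],"rotation":[0,0,0],"jaw":-1}]'
```

```text
clock: 15.38
position: [490.2, -75.1, 157.8]
tcp_rot: [[-0.036, 0.999, -0.0], [0.999, 0.036, 0.0], [0.0, -0.0, -1.0]]
wrist_force: [0.6, -3.5, -2.7]
gripper_width: 0.203
finger_force: 58.0
```

```bash
python3 -m pendant '[{"delta_pos":[0,0,0.25],"rotation":[0,0,0],"jaw":-1},{"delta_pos":[0,0,0.5],"rotation":[0,0,0],"jaw":-1},{"delta_pos":[0,0,0.5],"rotation":[0,0,0],"jaw":-1}]'
```

```text
clock: 15.75
position: [490.2, -75.1, 158.3]
tcp_rot: [[-0.036, 0.999, -0.0], [0.999, 0.036, 0.0], [0.0, -0.0, -1.0]]
wrist_force: [0.4, -3.9, -1.9]
gripper_width: 0.203
finger_force: 58.0
```

```bash
python3 -m pendant '[{"delta_pos":[0,0,0.25],"rotation":[0,0,0],"jaw":-1},{"delta_pos":[0,0,0.5],"rotation":[0,0,0],"jaw":-1},{"delta_pos":[0,0,0.5],"rotation":[0,0,0],"jaw":-1}]'
```

```text
clock: 16.12
position: [490.2, -75.1, 158.8]
tcp_rot: [[-0.036, 0.999, -0.0], [0.999, 0.036, 0.0], [0.0, -0.0, -1.0]]
wrist_force: [2.0, -3.3, -1.7]
gripper_width: 0.198
finger_force: 58.0
```

```bash
python3 -m pendant '[{"delta_pos":[0,0,0.25],"rotation":[0,0,0],"jaw":-1},{"delta_pos":[0,0,0.5],"rotation":[0,0,0],"jaw":-1},{"delta_pos":[0,0,0.5],"rotation":[0,0,0],"jaw":-1}]'
```

```text
clock: 16.5
position: [490.2, -75.1, 159.1]
tcp_rot: [[-0.036, 0.999, -0.0], [0.999, 0.036, 0.0], [0.0, -0.0, -1.0]]
wrist_force: [1.4, -2.8, -5.3]
gripper_width: 0.205
finger_force: 58.0
```

```bash
python3 -m pendant '[{"delta_pos":[0,0,0.1],"rotation":[0,0,0],"jaw":-1},{"delta_pos":[0,0,0.2],"rotation":[0,0,0],"jaw":-1},{"delta_pos":[0,0,0.3],"rotation":[0,0,0],"jaw":-1},{"delta_pos":[0,0,0.3],"rotation":[0,0,0],"jaw":-1}]'
```

```text
clock: 17.0
position: [490.2, -75.1, 159.3]
tcp_rot: [[-0.036, 0.999, -0.0], [0.999, 0.036, -0.0], [-0.0, -0.0, -1.0]]
wrist_force: [2.7, -4.2, -11.8]
gripper_width: 0.204
finger_force: 58.0
```

```bash
python3 -c "
from h import *
s=state();print(s['wrist_force'],s['position'])"
```

```text
[  2.74  -4.19 -11.82] [490.19 -75.07 159.25]
```

The catch has engaged at about 3.7 mm of play, pulling 11.8 N. A little more, then hold.

```bash
python3 -m pendant '[{"delta_pos":[0,0,0.1],"rotation":[0,0,0],"jaw":-1},{"delta_pos":[0,0,0.15],"rotation":[0,0,0],"jaw":-1},{"delta_pos":[0,0,0.15],"rotation":[0,0,0],"jaw":-1}]'
```

```text
clock: 17.38
position: [490.1, -75.1, 159.3]
tcp_rot: [[-0.036, 0.999, -0.0], [0.999, 0.036, -0.0], [-0.0, -0.0, -1.0]]
wrist_force: [3.7, -2.8, -15.7]
gripper_width: 0.204
finger_force: 58.0
```

```bash
python3 -m pendant '[{"delta_pos":[0,0,0],"rotation":[0,0,0],"jaw":-1},{"delta_pos":[0,0,0],"rotation":[0,0,0],"jaw":-1},{"delta_pos":[0,0,0],"rotation":[0,0,0],"jaw":-1},{"delta_pos":[0,0,0],"rotation":[0,0,0],"jaw":-1}]';python3 -m pendant '[{"delta_pos":[0,0,0],"rotation":[0,0,0],"jaw":-1},{"delta_pos":[0,0,0],"rotation":[0,0,0],"jaw":-1},{"delta_pos":[0,0,0],"rotation":[0,0,0],"jaw":-1},{"delta_pos":[0,0,0],"rotation":[0,0,0],"jaw":-1},{"delta_pos":[0,0,0],"rotation":[0,0,0],"jaw":-1},{"delta_pos":[0,0,0],"rotation":[0,0,0],"jaw":-1}]'
```

```text
clock: 17.88
position: [490.2, -75.1, 159.3]
tcp_rot: [[-0.036, 0.999, -0.0], [0.999, 0.036, -0.0], [-0.0, -0.0, -1.0]]
wrist_force: [3.1, -2.3, -14.9]
gripper_width: 0.202
finger_force: 58.0
clock: 18.62
position: [490.1, -75.1, 159.3]
tcp_rot: [[-0.036, 0.999, -0.0], [0.999, 0.036, -0.0], [-0.0, -0.0, -1.0]]
wrist_force: [4.2, -2.8, -16.3]
gripper_width: 0.202
finger_force: 58.0
```

Held for over 1.2 s at 15–16 N. Now I ease off and lower back to home.

```bash
python3 -m pendant '[{"delta_pos":[0,0,-0.3],"rotation":[0,0,0],"jaw":-1},{"delta_pos":[0,0,-0.8],"rotation":[0,0,0],"jaw":-1},{"delta_pos":[0,0,-1.6],"rotation":[0,0,0],"jaw":-1},{"delta_pos":[0,0,-2.4],"rotation":[0,0,0],"jaw":-1},{"delta_pos":[0,0,-3.2],"rotation":[0,0,0],"jaw":-1},{"delta_pos":[0,0,-3.9],"rotation":[0,0,0],"jaw":-1},{"delta_pos":[0,0,-4.5],"rotation":[0,0,0],"jaw":-1},{"delta_pos":[0,0,-4.5],"rotation":[0,0,0],"jaw":-1},{"delta_pos":[0,0,-4.5],"rotation":[0,0,0],"jaw":-1}]'
```

```text
clock: 19.75
position: [490.4, -75.2, 155.4]
tcp_rot: [[-0.036, 0.999, 0.0], [0.999, 0.036, 0.0], [0.0, 0.0, -1.0]]
wrist_force: [-0.3, -2.3, 4.1]
gripper_width: 0.201
finger_force: 58.0
```

```bash
python3 -m pendant '[{"delta_pos":[0,0,0],"rotation":[0,0,0],"jaw":-0.4},{"delta_pos":[0,0,0],"rotation":[0,0,0],"jaw":-0.2},{"delta_pos":[0,0,0],"rotation":[0,0,0],"jaw":0.2},{"delta_pos":[0,0,0],"rotation":[0,0,0],"jaw":0.2},{"delta_pos":[0,0,0],"rotation":[0,0,0],"jaw":0.2},{"delta_pos":[0,0,0],"rotation":[0,0,0],"jaw":0.2},{"delta_pos":[0,0,0],"rotation":[0,0,0],"jaw":0.2},{"delta_pos":[0,0,0],"rotation":[0,0,0],"jaw":0.2}]'
```

```text
clock: 20.75
position: [490.3, -75.1, 155.2]
tcp_rot: [[-0.036, 0.999, 0.0], [0.999, 0.036, 0.0], [0.0, 0.0, -1.0]]
wrist_force: [0.1, 0.2, 0.3]
gripper_width: 0.603
finger_force: 0.0
```

```bash
python3 -m pendant '[{"delta_pos":[0,0,15],"rotation":[0,0,0],"jaw":0.2},{"delta_pos":[0,0,40],"rotation":[0,0,0],"jaw":0.2},{"delta_pos":[0,0,70],"rotation":[0,0,0],"jaw":0.2},{"delta_pos":[0,0,100],"rotation":[0,0,0],"jaw":0.2},{"delta_pos":[0,0,115],"rotation":[0,0,0],"jaw":0.2},{"delta_pos":[0,0,115],"rotation":[0,0,0],"jaw":0.2},{"delta_pos":[0,0,115],"rotation":[0,0,0],"jaw":0.2}]'
python3 - <<'E'
from h import *
im=imaging.snapshot("scene");w=imaging.snapshot("wrist")
cv2.imwrite("pics/c5.png",np.hstack([cv2.resize(im[130:220,285:405],(400,300),interpolation=2),cv2.resize(w,(400,300))]))
E
```

```text
clock: 21.62
position: [489.9, -75.0, 270.1]
tcp_rot: [[-0.036, 0.999, -0.0], [0.999, 0.036, 0.0], [0.0, -0.0, -1.0]]
wrist_force: [-0.1, -0.0, -0.9]
gripper_width: 0.601
finger_force: 0.0
```

View pics/c5.png

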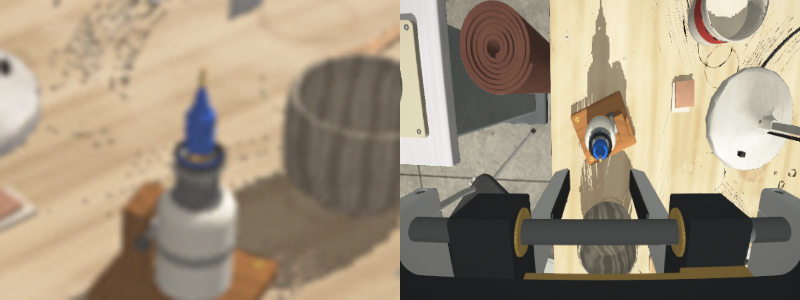

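The nozzle stands upright and flush in the collar, in the scene crop at (200,155). The cup has not moved and the gripper is clear, so I'm handing in.

```bash
python3 -c "
from bench import bot; print(bot.finish_job())"
```

```text
the job is handed in; nothing more can be done
None
```

The blue nozzle is home in the collar, seated with a 19 N press. The catch held a pull of about 15–16 N for over 1.2 s, after about 3.7 mm of free play. I lowered it back home, let go, and handed the job in at about 22 s; no verdict was returned.

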